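# Clear the tile clamp and hold its spring jaw open

## Robot

A 6-joint arm with a two-finger parallel gripper is mounted at the origin on the work surface. World frame = base frame: x ahead of the robot, y to its left, z up, the work surface at z = 0. Lengths are in m, angles in degrees, forces in N, time in s.
With the tool pointing down it reaches from about 0.35 to 0.875 m from the base axis. Payload 4.2 kg.
Tool frame: the origin (TCP) lies on the centre line of the jaws, within the pads' length; the fingertips stand 19 mm ahead of it and the grasp point (between the pads) is the TCP; z points along the fingers, y is the line along which they close (so a half turn about z gives the same grasp; the last joint's range is limited). The gripper opens to 87 mm and grips with 3 to 60 N. Pads are 19 mm wide; open, the fingers measure 117 mm over their backs; the gripper's body (75 mm by 190 mm) begins 51 mm behind the grasp point.
Start: joints at [-53.193, 22.042, 0.453, 0, -68.411, -14.817], TCP at [0.234, -0.58, 0.242] pointing down, gripper open.
Joint ranges: [-179.83, 179.83], [-69.29, 118.12], [-61.27, 80.66], [-181.25, 117.63], [-171.15, -9.14], [-177.46, 177.46]. Speed limits (degrees/s): [159.86, 159.86, 180, 180, 180, 180].

## Interface

Orientations are given as a 3x3 rotation matrix whose columns are the frame's x, y, z axes.
In Python, from station import sense, capture, finish_job, search_frame, masks_of gives the robot as it stands.
- The arm moves only by the tool drive_tool, never from a script. Its argument "rows" is a list of rows, each a list of 7 numbers: the opening in per cent of the stroke, from 0 (shut) to 100 (fully open), then the shift along the world's x, y, z in mm, then the turn, a rotation vector about the world's x, y, z in rad. In form: [[fingers, dx, dy, dz, wx, wy, wz], ...]. A call has 1 to 5 rows; each row shifts and turns the commanded pose from where the row before left it; what a row does not reach is not made up. A row lasts 1/12 s, in which the tool goes at most 41.7 mm and 7.16 degrees, less where a joint would pass 70% of its speed; a pose out of reach is approached as far as the arm can. A call is refused whole if a number of a shift passes 41.7 or a number of a turn 0.125, either way. A call with a gripper value outside its range is refused whole. The fingers move at their own pace and stop on an object; the grip force is fixed at half the most. Time passes only in rows, so rows that do not move let the fingers close. It gives the time, the measured TCP pose, the force, the opening and the grip force at its end, in the units of the state.
- sense(): the state, without advancing time (a new reading comes with each control period).
- capture(name): name is "side" or "top"; returns a dict with "frame" (480x640x3 uint8, red, green, blue), "z_map" (480x640 float32, m along the optical axis (not along the pixel's ray), 0 where there is no reading), "fx", "fy", "cx", "cy" (pixels), "R" (3x3) and "t" (3): a world point X has camera coordinates R X + t. Camera axes: x right, y down, z forward; pixel columns grow to the right and rows downward; lengths in m; the calibration is good to about 2 mm. A picture is of the moment at which its call begins.
- finish_job(): hands the job in; it is judged then, once.
Trained networks look in a picture, given as the dict that the camera call returned (one of the last four; its "shot" number tells which), for a name from the list of things; names that differ only in an ending like _2 or _b are one class to them, and where a whole thing is asked for, a point or a joint stands for the part that bears it (a point fixed in the world has none). Each returns a list of dicts, best first, with "p" (0 to 1); they miss things now and then, are a little off and sometimes report something else, mostly with a low value. They report only what shows in the picture. A call takes as long as a camera call.
- search_frame(label, picture): "xy" ([column, row] in pixels, amid what is visible of it).
- masks_of(label, picture): "region" (480x640 bool, what is visible of it) and "xy" ([column, row] in pixels, amid what is visible of it).
The state is a dict: "time_s": time; "joints": joint angles; "joint_velocities": joint speeds; "effort": joint torques, N m; "tcp_pos": TCP position; "ee_rot": TCP orientation; "wrist_force": force on the tool from outside, world axes, zero at the start; "moment": the same for the moment, N m; "gripper_width": opening from 0.0 (shut) to 1.0 (fully open); "gripper_force": force on a finger pad.
Only numpy, scipy, OpenCV 4.12 (cv2) and the standard library are available. Lean on these libraries where they do the work, as an engineer would, in place of code of your own. Each camera call takes 0.05 s, during which the arm holds its last target. There are 200 camera calls.

## Task

Lift the glass paperweight out of the bed of the spring tile clamp and set it down upright in the white dish, without dropping it and leaving the tile, spatula and cup alone. Then take the upright handle of the clamp's sliding jaw, pull it back against its spring until the jaw's pointer lines up with the mark on the side rail, and keep it there: finish while still holding the jaw at the mark, so that a tile could be laid in.

Things in the scene. Friction and masses are not known exactly. Their poses are not given: they have to be found in the camera images.
- jig: Fixed tile clamp, 170 (x) x 182 (y) mm. Origin: centre of its underside. The jaw is pulled along its -x (yaw up to 0.6). Bed top 12 mm up; wall tops 32 mm up: rails 16 thick, inner faces y = +-75; back wall inner face x = -75; fence inner face x = +65, with two spring drums on it, tops 46 up, 62 either side of the middle. Shut jaw and back wall bound a 110 x 150 bin for the paperweight, which blocks the jaw.
- slide: Sliding wooden jaw, 30 (x) x 146 (y) mm, top 33 mm above the work surface. Origin under its middle at work-surface height, axes as the clamp's. Shut, at rest, its origin is at clamp x = +50 mm; it slides along the clamp's -x by up to 95 mm. A spring draws it shut: 4 N when shut, about 10 N at the mark (70 N/m); let go, it runs back.
- handle (a point): Point on the axis of the jaw's upright round wooden handle, 22 mm diameter, 44 mm tall, standing from 33 to 77 mm above the work surface; this point lies 56 mm above the work surface.
- pointer (a point): End of the jaw's pointer, a 5 mm wide steel finger lying over the +y side rail of the clamp, 35.5 mm above the work surface and 86 mm to the clamp's +y of the handle's axis; moves with the jaw. Axes parallel to the clamp's.
- mark (a point): The mark: a 5 mm wide, 32 mm long steel bar sticking out over the outside of the same rail (35.5 mm up, its clip is on the rail's outer face); this point is where the pointer's end comes when the jaw is at the mark, 64 to 88 mm to the clamp's -x of the shut pointer. It does not move in the job. Axes parallel to the clamp's.
- bead_center (a point): Centre of the loose glass paperweight, a round flattened bead standing on a flat foot: 50 mm diameter, 40 mm tall, straight-sided from 11 to 30 mm above its foot, about 0.15 kg; this point lies on its axis, 20 mm above its foot. Its z axis is its own axis.
- dish: Loose white ceramic dish, about 0.45 kg, 170 mm across the rim, 25 mm high, walls 5 mm; flat inner floor of about 60 mm radius, 6 mm above the work surface. Origin at the centre of its underside.
- tile: Bystander: kaki brown tile, 60 x 120 x 9 mm, lying flat. Origin at the centre of its underside.
- spatula: Bystander: aluminium spatula lying flat to one side.
- cup: Bystander: tea cup, 72 mm across, 70 mm tall. Origin at the centre of its underside.

How it is judged:
By the outcome, as a careful person would: the job done as asked, in the order asked, and still so for the second after the job is handed in, while the arm keeps its last pose, push and grip.
It also fails if it takes over 58 s, if anything falls off the work surface, if the arm or the gripper's body presses on something with over 40 N, if the wrist force passes 120 N, or if a joint passes its speed limit or range.

## Working session

There is one attempt and no reset: what is moved stays moved. The work goes in short steps, Python scripts to look and compute and a tool call to move; the robot and the scene stay as the last step left them, time stands still between calls to the robot, and variables do not carry over. Pictures are saved under pics/ and viewed, at most 10 in all, crops included, and the job is handed in when it is done.

Besides the shell and the picture viewer there is one more tool, called after ">>>" as name(argument=value, ...) on one line, values as JSON. drive_tool: Moves the arm, as the interface text tells. Its arguments: {"type":"object","properties":{"rows":{"type":"array"}},"required":["rows"]}

```bash
mkdir -p pics
cat > h.py <<'E'
import numpy as np, cv2
from station import sense, capture, finish_job, search_frame, masks_of
def ray(c,uv):
    R=np.array(c["R"]);t=np.array(c["t"]);d=R.T@np.array([(uv[0]-c["cx"])/c["fx"],(uv[1]-c["cy"])/c["fy"],1.]);return -R.T@t,d
def atz(c,uv,z):
    o,d=ray(c,uv);return o+d*(z-o[2])/d[2]
def proj(c,X):
    p=np.array(c["R"])@np.array(X)+np.array(c["t"]);return p[0]/p[2]*c["fx"]+c["cx"],p[1]/p[2]*c["fy"]+c["cy"]
def cloud(c,m):
    v,u=np.nonzero(m&(c["z_map"]>0));z=c["z_map"][v,u]
    P=np.c_[(u-c["cx"])/c["fx"]*z,(v-c["cy"])/c["fy"]*z,z];return (P-np.array(c["t"]))@np.array(c["R"])
def save(c,n): cv2.imwrite("pics/"+n,cv2.cvtColor(c["frame"],cv2.COLOR_RGB2BGR))
def tri(c1,u1,c2,u2):
    (a,d),(b,e)=ray(c1,u1),ray(c2,u2);s=np.linalg.lstsq(np.c_[d,-e],b-a,rcond=None)[0]
    p,q=a+d*s[0],b+e*s[1];return (p+q)/2,np.linalg.norm(p-q)
E
python3 - <<'E'
from h import *
np.set_printoptions(precision=4,suppress=True)
C={n:capture(n) for n in("top","side")}
for n,c in C.items():
    save(c,n+"0.png");print(n,c["R"],c["t"],c["fx"])
    for l in["jig","slide","handle","pointer","mark","bead_center","dish","tile","spatula","cup"]:
        m=masks_of(l,c)[:2]
        for d in m:
            P=cloud(c,d["region"]);print(n,l,round(d["p"],2),np.round(d["xy"],1),d["region"].sum(),np.median(P,0) if len(P) else "",(np.percentile(P,98,0)) if len(P) else "")
        print(' pt',[(round(s["p"],2),np.round(s["xy"],1)) for s in search_frame(l,c)[:2]])
print(sense())
E
```

```text
top [[-0.0027 -1.     -0.0008]
 [-0.9942  0.0028 -0.1071]
 [ 0.1071  0.0005 -0.9942]] [0.0031 0.6212 1.3752] 496.83178573915984
top jig 0.61 [258.7 277.5] 3740 [0.5365 0.1746 0.0222] [0.6219 0.2623 0.0469]
 pt [(0.76, array([260. , 277.7]))]
top slide 0.94 [256.5 260.9] 622 [0.5774 0.1814 0.0337] [0.6083 0.2548 0.0793]
 pt [(0.56, array([256.4, 259.3]))]
top handle 0.65 [258.1 260.4] 550 [0.5772 0.1785 0.0338] [0.606  0.2485 0.0794]
top handle 0.49 [271.5 282.9] 251 [0.5101 0.1472 0.0498] [0.5325 0.1676 0.057 ]
 pt [(0.56, array([257.3, 261.3]))]
top pointer 0.38 [316.  188.5] 839 [0.7837 0.0171 0.0094] [0.8137 0.0755 0.0153]
 pt [(0.78, array([256.8, 260.9]))]
 pt []
top bead_center 0.73 [270.2 283.9] 244 [0.5099 0.1474 0.0499] [0.5296 0.1698 0.057 ]
 pt [(0.62, array([272. , 283.4]))]
top dish 0.83 [380.1 268.7] 2719 [ 0.5561 -0.1682  0.0086] [ 0.6299 -0.0931  0.0275]
 pt [(0.95, array([381.5, 267.2])), (0.48, array([316.9, 191.3]))]
top tile 0.82 [316.9 190.3] 863 [0.7829 0.017  0.0093] [0.8135 0.0755 0.0153]
 pt [(0.79, array([315.7, 188.9]))]
top spatula 0.97 [170.6 235.1] 1022 
[... 1444 characters left out ...]
8]))]
side cup 0.83 [325.8 128.5] 560 [ 0.6537 -0.4474  0.0482] [ 0.6849 -0.4282  0.0724]
 pt [(0.67, array([325., 128.]))]
{'time_s': 2.1, 'joints': array([-53.1935,  22.0413,   0.4522,   0.0003, -68.4111, -14.8189]), 'joint_velocities': array([ 0.1122,  0.0145,  0.014 , -0.0761, -0.0116,  0.0068]), 'effort': array([ -0.0022, -39.0453,  18.7614,   4.2244,   0.0153,  -0.    ]), 'tcp_pos': array([ 0.234 , -0.5795,  0.2416]), 'ee_rot': array([[-0.9273, -0.3744, -0.    ],
       [-0.3744,  0.9273,  0.    ],
       [ 0.    ,  0.    , -1.    ]]), 'wrist_force': array([ 0.9941,  0.449 , -0.4844]), 'moment': array([0.0503, 0.0247, 0.0303]), 'gripper_force': 0.0, 'gripper_width': 0.9989382019122458}
```

```bash
ls pics
```

```text
side0.png
top0.png
```

Run:
```python
import cv2,numpy as np
t=cv2.imread("pics/top0.png")[220:340,195:335];s=cv2.imread("pics/side0.png")[235:375,260:430]
cv2.imwrite("pics/c1.png",cv2.resize(t,None,fx=5,fy=5,interpolation=cv2.INTER_CUBIC)[:600]);cv2.imwrite("pics/c2.png",cv2.resize(s,None,fx=4,fy=4,interpolation=cv2.INTER_CUBIC))
```

```text
(no output)
```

View pics/c1.png

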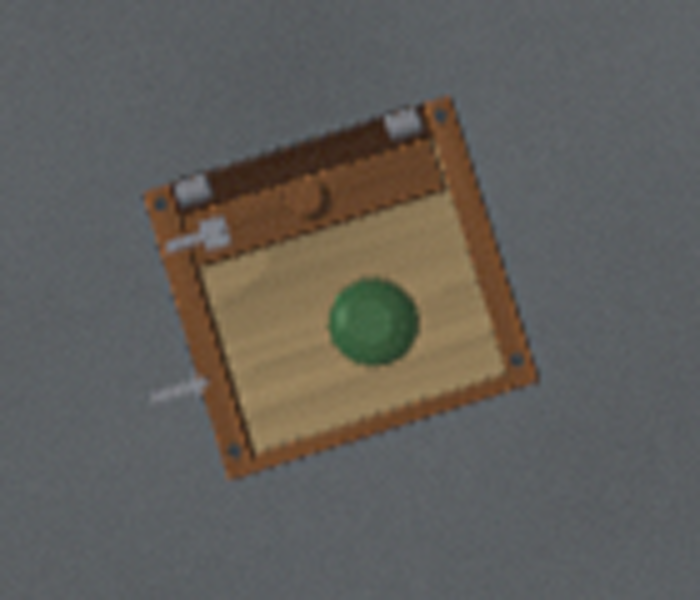

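View pics/c2.png

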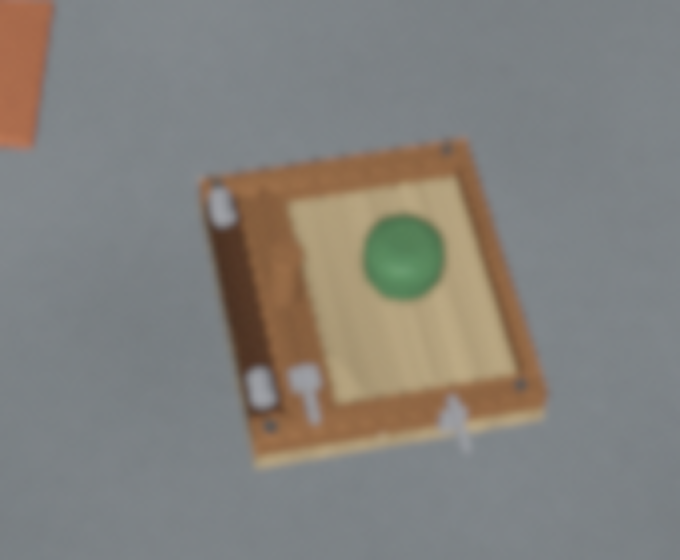

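View pics/side0.png

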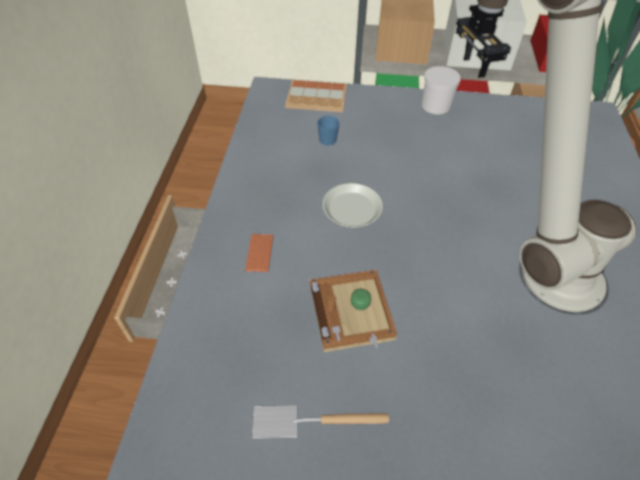

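```bash
cat >> h.py <<'E'
def grayrect(c,J,yaw,zz=.0355):
    """rectified colour patch in clamp frame, 0.5mm/px: rows = clamp x from +90 to -90, cols = y from -110..130"""
    xs=np.arange(.09,-.09,-.0005);ys=np.arange(.13,-.11,-.0005)
    X,Y=np.meshgrid(xs,ys,indexing="ij");cs,sn=np.cos(yaw),np.sin(yaw)
    P=np.stack([J[0]+cs*X-sn*Y,J[1]+sn*X+cs*Y,np.full_like(X,zz)],-1)@np.array(c["R"]).T+np.array(c["t"])
    u=(P[...,0]/P[...,2]*c["fx"]+c["cx"]).astype(np.float32);v=(P[...,1]/P[...,2]*c["fy"]+c["cy"]).astype(np.float32)
    return cv2.remap(c["frame"],u,v,cv2.INTER_CUBIC),xs,ys
E
python3 - <<'E'
from h import *
from scipy.optimize import least_squares
np.set_printoptions(precision=4,suppress=True)
C={n:capture(n) for n in("top","side")}
cor={"top":[(195+x/5,220+y/5) for x,y in[(147,195),(453,97),(540,380),(232,478)]],
"side":[(260+x/4,235+y/4) for x,y in[(254,458),(202,180),(467,140),(547,404)]]}
loc=[(.085,.091),(.085,-.091),(-.085,-.091),(-.085,.091)]
# corner pixel coords: crop resize centre shift ~ -0.4
def W(p,q,z):
    c,s=np.cos(p[2]),np.sin(p[2]);return [p[0]+c*q[0]-s*q[1],p[1]+s*q[0]+c*q[1],z]
for ns in(["top"],["side"],["top","side"]):
    f=lambda p:np.concatenate([np.array(proj(C[n],W(p,q,.032)))-np.array(uv)+.4 for n in ns for q,uv in zip(loc,cor[n])])
    r=least_squares(f,[.54,.18,.29]);print(ns,r.x,r.fun.reshape(-1,2).round(1).tolist())
J=r.x
im={}
G={}
for n,c in C.items():
    f=c["frame"].astype(int);g=(f[...,1]>f[...,0]+20)&(f[...,1]>f[...,2]+15);m=np.zeros_like(g);m[220:350,200:420]=g[220:350,200:420]
    v,u=np.nonzero(m);G[n]=((u.min()+u.max())/2,(v.min()+v.max())/2);print(n,m.sum(),u.min(),u.max(),v.min(),v.max(),u.mean(),v.mean(),atz(c,(u.mean(),v.mean()),.032))
    G[n]=(u.mean(),v.mean())
    R,xs,ys=grayrect(c,J[:2],J[2]);im[n]=R
print("bead",tri(C["top"],G["top"],C["side"],G["side"]))
print("handle W",W(J,(.05,0),.056),{n:np.round(proj(c,W(J,(.05,0),.077)),1) for n,c in C.items()})
# dish
for n,c in C.items():
    f=c["frame"].astype(int);d=masks_of("dish",c)[0]["region"];v,u=np.nonzero(d);
    P=cloud(c,d);rim=P[P[:,2]>.02];cc,rad=cv2.minEnclosingCircle((rim[:,:2]*1000).astype(np.float32));print("dish",n,cc,rad, atz(c,((u.min()+u.max())/2,(v.min()+v.max())/2),.025))
cv2.imwrite("pics/r0.png",cv2.cvtColor(np.vstack([im["top"][:,:],im["side"]])[:, :],cv2.COLOR_RGB2BGR)) if 0 else cv2.imwrite("pics/r0.png",cv2.cvtColor(np.hstack([im["top"][:,:395],im["side"][:,:395]]),cv2.COLOR_RGB2BGR))
E
```

```text
['top'] [0.5306 0.1659 0.3057] [[-0.3, -0.6], [-0.1, -0.4], [0.5, 0.3], [-0.1, 0.6]]
['side'] [0.5297 0.1762 0.2991] [[-0.1, -1.6], [-0.8, 1.1], [0.2, 1.2], [0.6, -0.2]]
['top', 'side'] [0.5301 0.1712 0.302 ] [[-2.1, -0.5], [-1.8, -0.1], [-1.5, 0.7], [-2.1, 0.7], [0.2, -3.6], [-0.7, -0.5], [0.1, -0.5], [0.5, -2.3]]
top 215 261 277 276 292 268.8837209302326 283.98604651162793 [0.5106 0.1497 0.032 ]
side 307 351 369 289 309 360.3452768729642 299.01628664495115 [0.5101 0.1518 0.032 ]
bead (array([0.5103, 0.1501, 0.0293]), np.float64(0.0006503328910745015))
handle W [np.float64(0.5778067639231069), np.float64(0.18611650092274837), 0.056] {'top': array([254.1, 258.9]), 'side': array([331.1, 298. ])}
dish top (554.4872436523438, -166.26181030273438) 84.43342590332031 [ 0.5537 -0.1672  0.025 ]
dish side (552.529296875, -164.2283477783203) 85.72501373291016 [ 0.552  -0.1593  0.025 ]
```

View pics/r0.png

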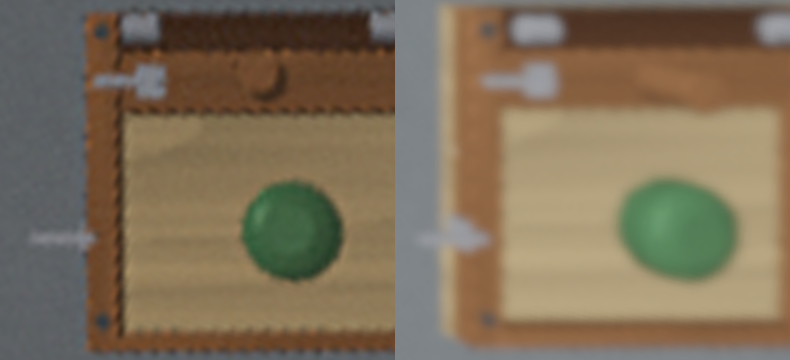

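>>> drive_tool(rows=[[75,13.8,36.5,0,0,0,-0.082],[75,13.8,36.5,0,0,0,0],[75,13.8,36.5,0,0,0,0],[75,13.8,36.5,0,0,0,0],[75,13.8,36.5,0,0,0,0]])

```text
time_s: 2.72
tcp_pos: [0.3033, -0.3955, 0.2416]
ee_rot: [[-0.955, -0.297, 0.0], [-0.297, 0.955, -0.0], [-0.0, -0.0, -1.0]]
wrist_force: [1.6, 0.1, 0.0]
gripper_width: 0.772
gripper_force: 0.0
```

>>> drive_tool(rows=[[75,13.8,36.5,0,0,0,0],[75,13.8,36.5,0,0,0,0],[75,13.8,36.5,0,0,0,0],[75,13.8,36.5,0,0,0,0],[75,13.8,36.5,0,0,0,0]])

```text
time_s: 3.13
tcp_pos: [0.3723, -0.2128, 0.242]
ee_rot: [[-0.955, -0.297, 0.001], [-0.297, 0.955, -0.0], [-0.001, -0.001, -1.0]]
wrist_force: [0.8, 0.2, 0.8]
gripper_width: 0.75
gripper_force: 0.0
```

>>> drive_tool(rows=[[75,13.8,36.5,0,0,0,0],[75,13.8,36.5,0,0,0,0],[75,13.8,36.5,0,0,0,0],[75,13.8,36.5,0,0,0,0],[75,13.8,36.5,0,0,0,0]])

```text
time_s: 3.55
tcp_pos: [0.4413, -0.03, 0.2421]
ee_rot: [[-0.955, -0.298, 0.001], [-0.298, 0.955, 0.0], [-0.001, -0.0, -1.0]]
wrist_force: [0.8, -0.4, 0.6]
gripper_width: 0.749
gripper_force: 0.0
```

>>> drive_tool(rows=[[75,13.8,36.5,0,0,0,0],[75,13.8,36.5,0,0,0,0],[75,13.8,36.5,0,0,0,0],[75,13.8,36.5,0,0,0,0],[75,13.8,36.5,0,0,0,0]])

```text
time_s: 3.97
tcp_pos: [0.5103, 0.1525, 0.2419]
ee_rot: [[-0.955, -0.298, 0.001], [-0.298, 0.955, 0.0], [-0.001, 0.0, -1.0]]
wrist_force: [1.0, 0.4, -0.2]
gripper_width: 0.748
gripper_force: 0.0
```

>>> drive_tool(rows=[[75,0,-2,-40,0,0,0],[75,0,0,-40,0,0,0],[75,0,0,-40,0,0,0],[75,0,0,-25,0,0,0],[75,0,0,-20,0,0,0]])

```text
time_s: 4.38
tcp_pos: [0.5088, 0.1479, 0.0738]
ee_rot: [[-0.955, -0.297, -0.003], [-0.297, 0.955, -0.002], [0.004, -0.001, -1.0]]
wrist_force: [0.3, -0.4, 1.5]
gripper_width: 0.749
gripper_force: 0.0
```

>>> drive_tool(rows=[[75,0,0,-14,0,0,0],[75,0,0,-14,0,0,0],[75,0,0,-8,0,0,0],[75,0,0,-5,0,0,0],[75,0,0,0,0,0,0]])

```text
time_s: 4.8
tcp_pos: [0.5098, 0.1483, 0.0349]
ee_rot: [[-0.955, -0.297, -0.001], [-0.297, 0.955, -0.001], [0.001, -0.0, -1.0]]
wrist_force: [0.6, -0.1, 0.1]
gripper_width: 0.75
gripper_force: 0.0
```

>>> drive_tool(rows=[[65,0,1.5,0,0,0,0],[62,0,0,0,0,0,0],[45,0,0,0,0,0,0],[40,0,0,0,0,0,0],[40,0,0,0,0,0,0]])

```text
time_s: 5.22
tcp_pos: [0.5105, 0.1503, 0.0364]
ee_rot: [[-0.955, -0.297, 0.001], [-0.297, 0.955, 0.001], [-0.002, 0.0, -1.0]]
wrist_force: [-0.2, -0.1, 3.5]
gripper_width: 0.565
gripper_force: 30.0
```

>>> drive_tool(rows=[[30,0,0,0,0,0,0],[30,0,0,0,0,0,0],[30,0,0,0,0,0,0]])

```text
time_s: 5.47
tcp_pos: [0.5105, 0.1503, 0.0364]
ee_rot: [[-0.955, -0.298, 0.001], [-0.298, 0.955, 0.001], [-0.001, 0.0, -1.0]]
wrist_force: [-0.4, -1.2, 5.8]
gripper_width: 0.567
gripper_force: 30.0
```

>>> drive_tool(rows=[[30,0,0,5,0,0,0],[30,0,0,12,0,0,0],[30,0,0,22,0,0,0],[30,0,0,25,0,0,0],[30,0,0,20,0,0,0]])

```text
time_s: 5.88
tcp_pos: [0.5097, 0.1498, 0.1204]
ee_rot: [[-0.955, -0.297, -0.001], [-0.297, 0.955, -0.0], [0.001, -0.0, -1.0]]
wrist_force: [1.3, 0.5, -2.1]
gripper_width: 0.567
gripper_force: 30.0
```

>>> drive_tool(rows=[[30,1,-10,0,0,0,0],[30,3,-20,0,0,0,0],[30,4,-28,0,0,0,0],[30,4,-28,0,0,0,0],[30,4,-28,0,0,0,0]])

```text
time_s: 6.3
tcp_pos: [0.5249, 0.0344, 0.1183]
ee_rot: [[-0.955, -0.297, -0.003], [-0.297, 0.955, -0.0], [0.003, 0.0, -1.0]]
wrist_force: [0.7, -0.3, -2.4]
gripper_width: 0.563
gripper_force: 30.0
```

>>> drive_tool(rows=[[30,4,-28,0,0,0,0],[30,4,-28,0,0,0,0],[30,4,-28,0,0,0,0],[30,4,-28,0,0,0,0],[30,3,-28,0,0,0,0]])

```text
time_s: 6.72
tcp_pos: [0.5439, -0.1058, 0.1181]
ee_rot: [[-0.955, -0.297, -0.003], [-0.297, 0.955, 0.0], [0.002, 0.001, -1.0]]
wrist_force: [0.6, -0.1, -1.9]
gripper_width: 0.564
gripper_force: 30.0
```

>>> drive_tool(rows=[[30,3,-24,0,0,0,0],[30,2,-18,0,0,0,0],[30,2,-12,0,0,0,0],[30,1,-6,0,0,0,0],[30,0,-2,0,0,0,0]])

```text
time_s: 7.13
tcp_pos: [0.5525, -0.1668, 0.1186]
ee_rot: [[-0.955, -0.296, -0.002], [-0.296, 0.955, 0.0], [0.001, 0.001, -1.0]]
wrist_force: [0.6, 0.6, -1.7]
gripper_width: 0.561
gripper_force: 30.0
```

>>> drive_tool(rows=[[30,0,0,-15,0,0,0],[30,0,0,-20,0,0,0],[30,0,0,-20,0,0,0],[30,0,0,-15,0,0,0],[30,0,0,-7,0,0,0]])

```text
time_s: 7.55
tcp_pos: [0.5514, -0.1648, 0.0402]
ee_rot: [[-0.955, -0.298, -0.004], [-0.298, 0.955, 0.001], [0.004, 0.002, -1.0]]
wrist_force: [-0.0, 0.7, -1.6]
gripper_width: 0.564
gripper_force: 30.0
```

>>> drive_tool(rows=[[30,0,0,0,0,0,0],[30,0,0,0,0,0,0]])

```text
time_s: 7.72
tcp_pos: [0.5533, -0.1655, 0.0427]
ee_rot: [[-0.954, -0.298, -0.0], [-0.298, 0.954, -0.0], [0.0, -0.0, -1.0]]
wrist_force: [0.2, -0.7, -1.0]
gripper_width: 0.564
gripper_force: 30.0
```

Run:
```python
from h import *
C={n:capture(n) for n in("top","side")}
L=[]
for n,c in C.items():
    u,v=map(int,proj(c,[.553,-.166,.03]));L.append(cv2.resize(c["frame"][max(0,v-50):v+50,u-65:u+65],None,fx=3,fy=3))
cv2.imwrite("pics/d0.png",cv2.cvtColor(np.hstack(L),cv2.COLOR_RGB2BGR))
s=sense();print(s["tcp_pos"],s["wrist_force"],s["time_s"])
```

```text
[ 0.55400807 -0.16576026  0.04370566] [-0.25075174  0.9713829  -1.77652624] 7.8167
```

View pics/d0.png

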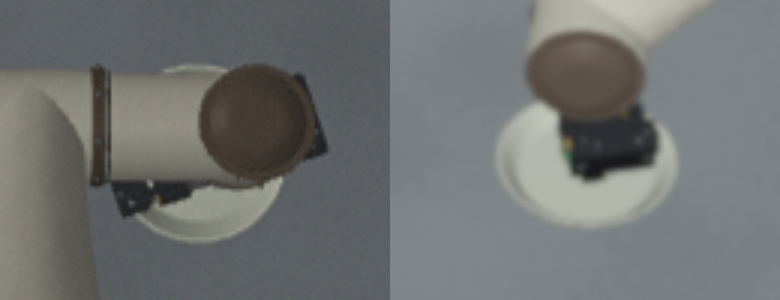

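>>> drive_tool(rows=[[30,0,0,-6,0,0,0],[30,0,0,-4,0,0,0],[30,0,0,-1,0,0,0],[30,0,0,0,0,0,0],[30,0,0,0,0,0,0]])

```text
time_s: 8.23
tcp_pos: [0.553, -0.1661, 0.0315]
ee_rot: [[-0.955, -0.297, -0.0], [-0.297, 0.955, -0.0], [0.0, -0.0, -1.0]]
wrist_force: [-0.1, 0.9, -2.7]
gripper_width: 0.561
gripper_force: 30.0
```

>>> drive_tool(rows=[[30,0,0,-1,0,0,0],[30,0,0,0,0,0,0],[30,0,0,0,0,0,0]])

```text
time_s: 8.48
tcp_pos: [0.5531, -0.166, 0.0306]
ee_rot: [[-0.955, -0.297, 0.0], [-0.297, 0.955, 0.0], [-0.0, -0.0, -1.0]]
wrist_force: [-0.2, 0.8, -1.0]
gripper_width: 0.566
gripper_force: 30.0
```

>>> drive_tool(rows=[[30,0,0,-1,0,0,0],[30,0,0,0,0,0,0],[30,0,0,0,0,0,0]])

```text
time_s: 8.73
tcp_pos: [0.5532, -0.166, 0.0304]
ee_rot: [[-0.955, -0.298, 0.0], [-0.298, 0.955, -0.0], [-0.0, -0.0, -1.0]]
wrist_force: [-2.0, 1.3, 6.7]
gripper_width: 0.561
gripper_force: 30.0
```

>>> drive_tool(rows=[[58,0,0,0,0,0,0],[62,0,0,0,0,0,0],[72,0,0,0,0,0,0],[78,0,0,0,0,0,0],[78,0,0,0,0,0,0]])

```text
time_s: 9.15
tcp_pos: [0.5531, -0.166, 0.0293]
ee_rot: [[-0.955, -0.297, 0.0], [-0.297, 0.955, 0.0], [-0.0, 0.0, -1.0]]
wrist_force: [0.2, -0.4, -0.6]
gripper_width: 0.741
gripper_force: 0.0
```

>>> drive_tool(rows=[[78,0,0,8,0,0,0],[78,0,0,20,0,0,0],[78,0,0,35,0,0,0],[78,0,0,35,0,0,0],[78,0,0,25,0,0,0]])

```text
time_s: 9.57
tcp_pos: [0.554, -0.1663, 0.1562]
ee_rot: [[-0.955, -0.298, 0.004], [-0.298, 0.955, -0.001], [-0.003, -0.002, -1.0]]
wrist_force: [0.3, -0.6, 0.3]
gripper_width: 0.781
gripper_force: 0.0
```

>>> drive_tool(rows=[[60,0,35,20,0,0,0.12],[60,0,38,0,0,0,0.12],[60,0,38,0,0,0,0.12],[60,0,38,0,0,0,0.12],[60,0,38,0,0,0,0.12]])

```text
time_s: 9.98
tcp_pos: [0.5528, 0.0226, 0.1735]
ee_rot: [[-0.616, -0.788, 0.001], [-0.788, 0.616, 0.0], [-0.001, -0.001, -1.0]]
wrist_force: [1.5, -0.2, 0.4]
gripper_width: 0.609
gripper_force: 0.0
```

Run:
```python
from h import *
np.set_printoptions(precision=4,suppress=True)
C={n:capture(n) for n in("top","side")}
L=[];G={}
for n,c in C.items():
    u,v=map(int,proj(c,[.553,-.166,.03]));L.append(cv2.resize(c["frame"][max(0,v-50):v+50,u-65:u+65],None,fx=3,fy=3))
    for l in["bead_center","dish"]:
        for d in masks_of(l,c)[:1]: print(n,l,d["p"],d["xy"],np.median(cloud(c,d["region"]),0))
    h=max(masks_of("handle",c),key=lambda d:d["p"]);P=cloud(c,h["region"]);T=P[P[:,2]>.07];print(n,"handle top",len(T),T.mean(0) if len(T) else "")
cv2.imwrite("pics/d1.png",cv2.cvtColor(np.hstack(L),cv2.COLOR_RGB2BGR))
s=sense();print(s["tcp_pos"],s["time_s"],s["joints"])
# silver pixels: top view rectified
J=[.5303,.170];yaw=.304
for n,c in C.items():
    R,xs,ys=grayrect(c,J,yaw);R=R.astype(int);sil=(R[...,2]>R[...,0]-12)&(R.sum(2)>(330))
    for nm,a,b,lo,hi in(("ptr",.03,.07,.072,.084),("mark",-.045,0,.093,.115)):
        A=R.sum(2).astype(float);i=np.where((xs<b)&(xs>a))[0];j=np.where((ys>lo)&(ys<hi))[0]
        p=R[np.ix_(i,j)][...,2 if nm=="ptr" else 0].mean(1).astype(float);p=p-np.percentile(p,60);p[p<0]=0;k=p.argmax();w=slice(max(0,k-10),k+11);print(n,nm,(p[w]*xs[i][w]).sum()/p[w].sum(),p.max())
```

```text
top bead_center 0.56 [383.5, 268.5] [ 0.5536 -0.1648  0.0431]
top dish 0.97 [375.8, 264.1] [ 0.556  -0.1672  0.0089]Traceback (most recent call last):
  File "<stdin>", line 9, in <module>
ValueError: max() iterable argument is empty
```

```bash
cat >> h.py <<'E'
J=[.5303,.170];YAW=.304
def strips(c):
    R,xs,ys=grayrect(c,J,YAW);R=R.astype(float);out={}
    for nm,a,b,lo,hi,ch in(("ptr",-.05,.07,.076,.086,2),("mark",-.05,.0,.096,.113,0)):
        i=np.where((xs<b)&(xs>a))[0];j=np.where((ys>lo)&(ys<hi))[0]
        p=R[np.ix_(i,j)][...,ch].mean(1);p=p-np.median(p);k=p.argmax();w=slice(max(0,k-9),k+10);q=np.clip(p[w],0,None);out[nm]=(round(1000*(q*xs[i][w]).sum()/q.sum(),1),round(p.max(),1))
    return out
E
python3 - <<'E'
from h import *
np.set_printoptions(precision=4,suppress=True)
C={n:capture(n) for n in("top","side")}
c=C["side"]
for d in masks_of("handle",c)[:1]:
    P=cloud(c,d["region"]);T=P[P[:,2]>.066];print("side handle top",len(T),T.mean(0) if len(T) else "",T.min(0),T.max(0))
for n in C:
    C[n]["frame"]=cv2.cvtColor(cv2.imread(f"pics/{n}0.png"),cv2.COLOR_BGR2RGB);print(n,strips(C[n]))
print("top handle top",atz(C["top"],(257.2,258.6),.077), "side", atz(C["side"],(260+282/4,235+258/4),.077))
s=sense();print(s["tcp_pos"],s["time_s"])
E
```

```text
side handle top 79 [0.5775 0.1872 0.0756] [0.5681 0.1739 0.0664] [0.5874 0.1965 0.0831]
top {'ptr': (np.float64(49.9), np.float64(75.2)), 'mark': (np.float64(-28.7), np.float64(31.7))}
side {'ptr': (np.float64(49.9), np.float64(63.9)), 'mark': (np.float64(-36.1), np.float64(5.6))}
top handle top [0.5787 0.1776 0.077 ] side [0.5787 0.1902 0.077 ]
[0.5529 0.0198 0.1726] 10.3833
```

>>> drive_tool(rows=[[60,3.1,20.5,0,0,0,0.121],[60,3.1,20.5,0,0,0,0.121],[60,3.1,20.5,0,0,0,0.121],[60,3.1,20.5,0,0,0,0.121],[60,3.1,20.5,0,0,0,0.121]])

```text
time_s: 10.8
tcp_pos: [0.5688, 0.123, 0.1725]
ee_rot: [[-0.061, -0.998, -0.0], [-0.998, 0.061, -0.0], [0.0, 0.0, -1.0]]
wrist_force: [0.1, -0.2, 0.4]
gripper_width: 0.598
gripper_force: 0.0
```

>>> drive_tool(rows=[[60,3.1,20.5,0,0,0,0.121],[60,3.1,20.5,0,0,0,0.121],[60,3.1,20.5,0,0,0,0.12],[60,0,0,-15,0,0,0],[60,0,0,0,0,0,0]])

```text
time_s: 11.22
tcp_pos: [0.5768, 0.1843, 0.155]
ee_rot: [[0.292, -0.956, -0.005], [-0.956, -0.292, -0.002], [0.0, 0.005, -1.0]]
wrist_force: [-0.7, -0.5, -0.1]
gripper_width: 0.601
gripper_force: 0.0
```

>>> drive_tool(rows=[[60,0,0,-20,0,0,0],[60,0,0,-12,0,0,0],[60,0,0,-3,0,0,0],[60,0,0,0,0,0,0]])

```text
time_s: 11.55
tcp_pos: [0.5775, 0.1834, 0.1218]
ee_rot: [[0.292, -0.957, -0.002], [-0.957, -0.292, -0.002], [0.001, 0.003, -1.0]]
wrist_force: [0.3, -1.3, 0.0]
gripper_width: 0.6
gripper_force: 0.0
```

>>> drive_tool(rows=[[60,0,0,-20,0,0,0],[60,0,0,-18,0,0,0],[60,0,0,-14,0,0,0],[60,0,0,-8,0,0,0],[60,0,0,-3,0,0,0]])

```text
time_s: 11.97
tcp_pos: [0.5778, 0.1843, 0.0591]
ee_rot: [[0.293, -0.956, -0.001], [-0.956, -0.293, -0.001], [0.0, 0.001, -1.0]]
wrist_force: [0.3, 0.0, 0.8]
gripper_width: 0.598
gripper_force: 0.0
```

>>> drive_tool(rows=[[60,0,0,0,0,0,0],[60,0,0,0,0,0,0]])

```text
time_s: 12.13
tcp_pos: [0.5786, 0.1851, 0.0606]
ee_rot: [[0.294, -0.956, 0.002], [-0.956, -0.294, 0.001], [-0.0, -0.002, -1.0]]
wrist_force: [0.3, 0.1, 0.4]
gripper_width: 0.601
gripper_force: 0.0
```

Run:
```python
from h import *
C={n:capture(n) for n in("top","side")};L=[]
for n,c in C.items():
    print(n,strips(c));u,v=map(int,proj(c,[.553,.17,.05]));L.append(cv2.resize(c["frame"][max(0,v-55):v+55,u-65:u+65],None,fx=3,fy=3))
cv2.imwrite("pics/g0.png",cv2.cvtColor(np.hstack(L),cv2.COLOR_RGB2BGR));s=sense();print(s["tcp_pos"],s["wrist_force"])
```

```text
top {'ptr': (np.float64(55.8), np.float64(51.7)), 'mark': (np.float64(-28.8), np.float64(31.8))}
side {'ptr': (np.float64(49.9), np.float64(63.3)), 'mark': (np.float64(-36.1), np.float64(5.5))}
[0.57860845 0.1853255  0.06080764] [ 0.52850918 -0.53105892 -0.12942071]
```

View pics/g0.png

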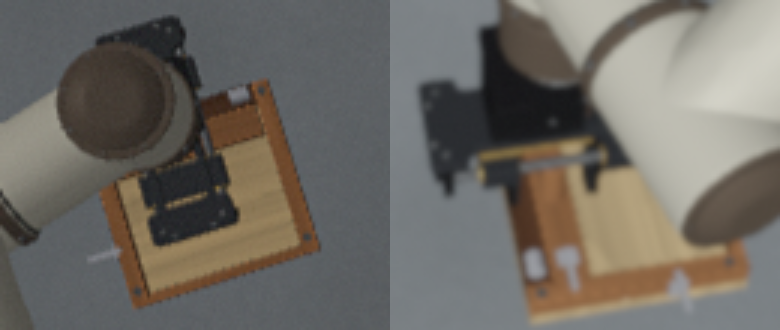

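>>> drive_tool(rows=[[40,0,0,-2,0,0,0],[30,0,0,0,0,0,0],[20,0,0,0,0,0,0],[10,0,0,0,0,0,0],[10,0,0,0,0,0,0]])

```text
time_s: 12.65
tcp_pos: [0.5779, 0.185, 0.0577]
ee_rot: [[0.294, -0.956, 0.0], [-0.956, -0.294, 0.0], [0.0, -0.0, -1.0]]
wrist_force: [-0.0, 0.7, -0.2]
gripper_width: 0.304
gripper_force: 0.0
```

>>> drive_tool(rows=[[10,0,0,0,0,0,0],[10,0,0,0,0,0,0],[10,0,0,0,0,0,0]])

```text
time_s: 12.9
tcp_pos: [0.5771, 0.1848, 0.0575]
ee_rot: [[0.293, -0.956, -0.001], [-0.956, -0.293, -0.001], [0.0, 0.002, -1.0]]
wrist_force: [-2.3, 0.0, 1.9]
gripper_width: 0.242
gripper_force: 30.0
```

>>> drive_tool(rows=[[10,-3.8,-1.2,0,0,0,0],[10,-7.6,-2.4,0,0,0,0],[10,-7.6,-2.4,0,0,0,0],[10,-7.6,-2.4,0,0,0,0],[10,-7.6,-2.4,0,0,0,0]])

```text
time_s: 13.32
tcp_pos: [0.546, 0.1749, 0.0576]
ee_rot: [[0.294, -0.956, 0.006], [-0.956, -0.294, 0.002], [-0.001, -0.006, -1.0]]
wrist_force: [9.2, -0.5, -6.5]
gripper_width: 0.245
gripper_force: 30.1
```

>>> drive_tool(rows=[[10,-7.6,-2.4,0,0,0,0],[10,-7.6,-2.4,0,0,0,0],[10,-7.6,-2.4,0,0,0,0],[10,-3.8,-1.2,0,0,0,0],[10,0,0,0,0,0,0]])

```text
time_s: 13.73
tcp_pos: [0.5192, 0.1665, 0.0576]
ee_rot: [[0.294, -0.956, 0.006], [-0.956, -0.294, 0.003], [-0.001, -0.006, -1.0]]
wrist_force: [9.4, -0.8, -8.1]
gripper_width: 0.245
gripper_force: 30.1
```

>>> drive_tool(rows=[[10,-3.8,-1.2,0,0,0,0],[10,-1.9,-0.6,0,0,0,0],[10,0,0,0,0,0,0],[10,0,0,0,0,0,0]])

```text
time_s: 14.07
tcp_pos: [0.5144, 0.165, 0.0576]
ee_rot: [[0.294, -0.956, 0.007], [-0.956, -0.294, 0.003], [-0.001, -0.007, -1.0]]
wrist_force: [8.2, -2.0, -8.6]
gripper_width: 0.247
gripper_force: 30.1
```

Run:
```python
from h import *
C={n:capture(n) for n in("top","side")};L=[]
for n,c in C.items():
    print(n,strips(c));R,xs,ys=grayrect(c,J,YAW);L.append(cv2.resize(R[120:320,:190],None,fx=2,fy=2))
cv2.imwrite("pics/g1.png",cv2.cvtColor(np.hstack(L),cv2.COLOR_RGB2BGR));s=sense();p=s["tcp_pos"];print(p,s["wrist_force"],"pull mm",1000*((p[0]-.5771)*-.954+(p[1]-.1848)*-.299))
```

```text
top {'ptr': (np.float64(-37.6), np.float64(41.5)), 'mark': (np.float64(-14.2), np.float64(16.6))}
side {'ptr': (np.float64(-15.9), np.float64(65.6)), 'mark': (np.float64(-35.8), np.float64(5.6))}
[0.51440305 0.16496286 0.05753686] [ 8.81252821 -0.57599454 -8.41030444] pull mm 65.74419260307519
```

View pics/g1.png

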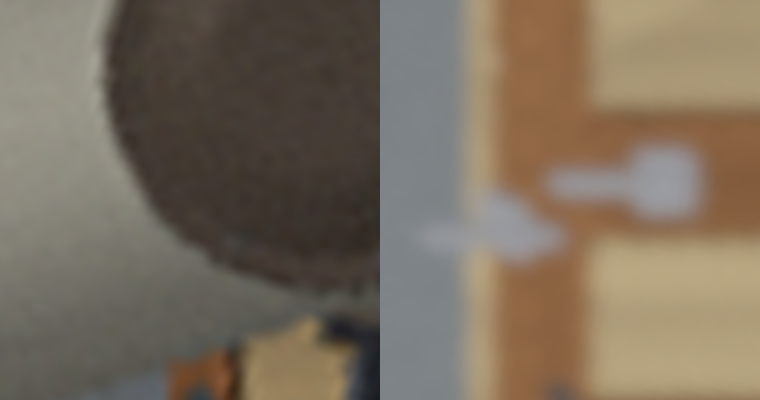

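Run:
```python
from h import *
C={n:capture(n) for n in("top","side")}
for n in C:
  c=C[n]; fr=[c["frame"]] if n=="side" else []
  fr.append(cv2.cvtColor(cv2.imread(f"pics/{n}0.png"),cv2.COLOR_BGR2RGB))
  for f in fr:
    c["frame"]=f;R,xs,ys=grayrect(c,J,YAW);R=R.astype(float).sum(2)
    for lo,hi in((.096,.102),(.100,.108),(.104,.114),(.098,.116)):
        i=np.where((xs<-.018)&(xs>-.042))[0];j=np.where((ys>lo)&(ys<hi))[0];p=R[np.ix_(i,j)].mean(1)
        base=np.interp(xs[i][::-1],[xs[i][-6:].mean(),xs[i][:6].mean()],[p[-6:].mean(),p[:6].mean()])[::-1];q=np.clip(p-base,0,None);k=q.argmax();w=slice(max(0,k-10),k+11);print(n,lo,hi,1000*(q[w]*xs[i][w]).sum()/q[w].sum(),q.max())
```

```text
top 0.096 0.102 -28.695921526011286 93.82671957671954
top 0.1 0.108 -28.633352671718935 92.72879464285711
top 0.104 0.114 -28.62882935288296 90.3105158730159
top 0.098 0.116 -28.653484858785333 89.94598765432102
side 0.096 0.102 -30.098439703543796 78.62946428571428
side 0.1 0.108 -30.837526892854378 20.29414682539681
side 0.104 0.114 -30.162970019745963 29.75128968253972
side 0.098 0.116 -29.856814419239605 38.94532627865965
side 0.096 0.102 -30.076764481478737 78.29067460317458
side 0.1 0.108 -30.86201068821626 20.020213293650784
side 0.104 0.114 -30.18704591126924 30.210119047619116
side 0.098 0.116 -29.856613885664018 39.40073853615519
```

>>> drive_tool(rows=[[10,-5,-1.6,0,0,0,0],[10,-5,-1.6,0,0,0,0],[10,-2.5,-0.8,0,0,0,0],[10,0,0,0,0,0,0],[10,0,0,0,0,0,0]])

```text
time_s: 14.68
tcp_pos: [0.5021, 0.1611, 0.0576]
ee_rot: [[0.294, -0.956, 0.007], [-0.956, -0.294, 0.003], [-0.001, -0.008, -1.0]]
wrist_force: [10.4, -1.5, -8.5]
gripper_width: 0.24
gripper_force: 30.1
```

Run:
```python
from h import *
C={n:capture(n) for n in("top","side")};L=[]
for n,c in C.items():
    print(n,strips(c));R,xs,ys=grayrect(c,J,YAW);L.append(cv2.resize(R[120:320,:190],None,fx=2,fy=2))
cv2.imwrite("pics/g2.png",cv2.cvtColor(np.hstack(L),cv2.COLOR_RGB2BGR));s=sense();p=s["tcp_pos"];print(p,s["wrist_force"],"pull mm",1000*((p[0]-.5771)*-.954+(p[1]-.1848)*-.299))
```

```text
top {'ptr': (np.float64(-48.2), np.float64(28.0)), 'mark': (np.float64(-32.2), np.float64(15.5))}
side {'ptr': (np.float64(-28.8), np.float64(69.2)), 'mark': (np.float64(-35.8), np.float64(5.9))}
[0.50217712 0.16107703 0.05755489] [ 9.47015267 -0.46668807 -8.54235047] pull mm 78.56959237217178
```

View pics/g2.png

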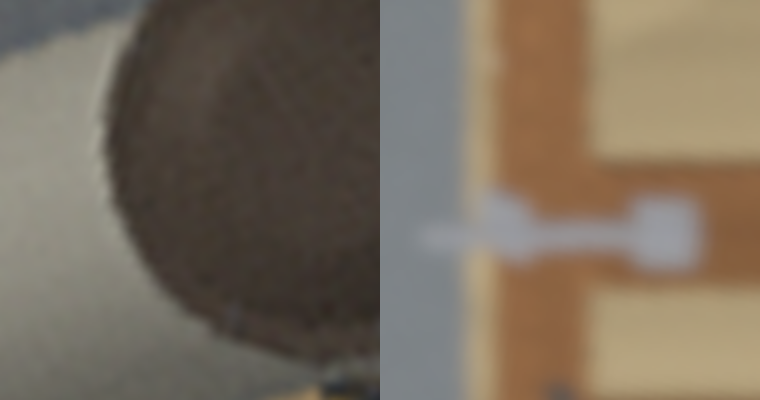

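The side view shows the pointer (row 235) and the mark bar (row 237) in line, less than 1 mm apart. The grip is holding, and the paperweight was last seen in the dish.

```bash
python3 -c "
from h import *
c=capture('side');print([ (d['p'],np.median(cloud(c,d['region']),0)) for d in masks_of('bead_center',c)[:1]]);print(finish_job())"
```

```text
[(0.5, array([ 0.55812068, -0.15041112,  0.04076296]))]
the job is handed in; nothing more can be done
None
```

I handed the job in with the paperweight upright in the white dish and the arm still holding the jaw at the mark, pointer within about 1 mm by the side camera (about 15 s of the 58 s used).

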